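# Bring the key light up from a cold start

### The job

The lamps' dimmer pack is off and its large dial was left part-way up: first turn that dial anticlockwise right down to its lowest stop, then turn the mains handle a quarter turn clockwise from off to on. Only then click the large dial up exactly four clicks from the bottom and let go. Leave the small dial as it is and do not push the brush pot or tape roll about.

Things in the scene. Friction and masses are not known exactly. Their poses are not given: they have to be found in the camera images.
- pack: Fixed studio dimmer pack on the table: dark case 220 (x) by 340 mm (y), level aluminium panel 110 mm above the table; end handles stick out 30 mm. Origin: centre of underside; +x to its rear (outlets), yaw within 0.4 rad. On the panel at (x, y) mm: large dial (-5, 85), mains handle (-5, -95), small dial (62, -5), low fuse caps (85, 75 to 131).
- dial_grip (a point): On the large dial's vertical axis, 30 mm above the panel. Fluted black cylinder 60 mm across, 4 to 46 mm above the panel, on a skirt 72 mm across, 4 mm high. Turns with the dial; x axis along its white pointer line. 12 marks round it, 20 degrees apart, longer clockwise, are the click positions; the lowest is 110 degrees anticlockwise of the pack's +x.
- dial (a joint): Turn of the large dial, rad: 0 = lowest position (a stop lies just past it), growing clockwise seen from above. Clicks every 20 degrees (0.349 rad), 11 clicks in all (3.84 rad); let go between clicks, it springs to the nearest. Takes about 0.1 N m. Starts about 3 to 8 clicks up; four clicks up = 1.396.
- switch_grip (a point): On the mains handle's vertical axis, 30 mm above the panel: the middle of a black bar 84 mm long, 18 mm wide, 8 to 44 mm above the panel, on a disc 68 mm across and 8 mm high. Turns with the handle; x axis along the bar towards its end with the white line.
- switch (a joint): Turn of the mains handle, rad: 0 = off (white-lined end to the pack's +x, at a round spot), 1.571 = on (quarter turn clockwise seen from above, white-lined end to the pack's -y, at a bar mark). Stops just past both ends; snaps over-centre at 45 degrees and springs to the nearer end. Takes about 0.2 N m at most. Starts off.
- fill_mark (a point): On the pointer line of the small dial (fill lamp; smooth, no clicks), 17 mm from its axis, 22 mm above the panel. The small dial is a black cylinder 34 mm across and 25 mm high. To be left alone.
- brush_pot: Loose white ceramic pot, 76 mm across, 100 mm high, holding four brushes up to 210 mm high; beside one end of the pack. Origin: centre of underside.
- tape_roll: Loose roll of masking tape lying flat, 110 mm outside, 76 mm inside, 36 mm high; beside the other end of the pack. Origin: centre of underside.
Mind the look-alikes: they are no part of the job. What is shaped like the brush_pot but yellow is not meant.

How it is judged:
On the way, in this order (a step that is already met when the one before it is completed fails the run):
1. the large dial is down in its lowest click while the mains handle is still off (value of joint dial below 0.12 rad and value of joint switch below 0.3 rad), for 0.2 s.
2. the mains handle is on while the large dial is still in its lowest click (value of joint switch above 1.42 rad and value of joint dial below 0.12 rad), for 0.2 s.
3. the large dial is four clicks up with the mains on (value of joint switch above 1.42 rad and value of joint dial between 1.276 and 1.516 rad), for 0.2 s.
At the end, for the whole second after the job is handed in: Mains handle on (within 0.15 rad of the quarter turn); large dial at rest in the fourth click above its lowest (within 0.12 rad of 80 degrees); small dial not turned (pointer within 5 mm of its start); pot upright, and pot and tape roll within 30 mm of where they stood (all of step 3 and velocity of joint dial between -0.1 and 0.1 rad/s and distance of fill_mark from where it was at the start of the episode below 0.005 m and distance of each of brush_pot, tape_roll from where it was at the start of the episode below 0.03 m and angle between brush_pot's own z axis and vertical below 0.2 rad); the robot touches nothing.
It fails at once if the brush pot was tipped (angle between brush_pot's own z axis and vertical above 0.5 rad).
It fails at once if the brush pot or tape roll was pushed away (distance of any of brush_pot, tape_roll from where it was at the start of the episode above 0.05 m).
It fails at once if the small dial was turned (distance of fill_mark from where it was at the start of the episode above 0.01 m).
It also fails if it takes over 64 s, if anything falls off the work surface, if the arm or the gripper's body presses on something with over 40 N, if the wrist force passes 120 N, or if a joint passes its speed limit or range.

### The arm

A 6-joint arm with a two-finger parallel gripper is mounted at the origin on the work surface. World frame = base frame: x ahead of the robot, y to its left, z up, the work surface at z = 0. Lengths are in m, angles in rad, forces in N, time in s.
With the tool pointing down it reaches from about 0.3 to 0.775 m from the base axis. Payload 14.6 kg.
Tool frame: the origin (TCP) lies between the finger pads; the fingertips stand 19 mm ahead of it and the grasp point (between the pads) is the TCP (ctrl.finger_overhang is the distance from the TCP to the fingertips, in m); z points along the fingers, y is the direction in which the jaws open and shut (so a half turn about z gives the same grasp; the last joint's range is limited). The gripper opens to 94 mm and grips with 3 to 60 N. Pads are 16 mm wide; open, the fingers measure 119 mm over their backs; the gripper's body (75 mm by 177 mm) begins 78 mm behind the grasp point.
Start: joints at [-1.183, 0.3, 1.521, -0, 1.321, -0.067], TCP at [0.242, -0.494, 0.202] pointing down, gripper open.
Joint ranges: [-3.03, 3.03], [-0.79, 2.21], [0.23, 2.52], [-1.04, 4.18], [0, 3.07], [-2.55, 2.55]. Speed limits (rad/s): [2.22, 2.22, 2.57, 3.14, 3.14, 3.14].

### API

Orientations are given as [roll, pitch, yaw] about the fixed x, y, z axes, in that order (R = Rz(yaw) Ry(pitch) Rx(roll)).
In Python, from station import ctrl gives the robot as it stands.
- The arm moves only by the tool send_rows, never from a script. Its argument "series" is a list of rows, each a list of 7 numbers: the turn, a rotation vector about the tool's x, y, z in degrees, then the shift along the tool's x, y, z in m, then the gripper's target within -1 to 1 (fully open at 1, half-way at 0, shut at -1). A call has 1 to 8 rows; each row is the pose to reach, as a shift and turn from the pose commanded when the call began, along the tool's axes at that moment; what a row does not reach only later rows make up. A row lasts 1/10 s, in which the tool goes at most 50 mm and 8.59 degrees, less where a joint would pass 70% of its speed; a pose out of reach is approached as far as the arm can. A call with a gripper value outside its range is refused whole. The fingers move at their own pace and stop on an object; "force" is the grip in N (left out, the last holds). Time passes only in rows, so rows that repeat a pose let the fingers close. It gives the time, the measured TCP pose, the force and the opening at its end, in the units of the state.
- ctrl.get_obs(): the state, without advancing time (a new reading comes with each control period).
- ctrl.camera(name): name is "scene" or "top" or "wrist"; returns a dict with "pixels" (384x512x3 uint8, red, green, blue), "z_map" (384x512 float32, m along the optical axis (not along the pixel's ray), 0 where there is no reading), "fov_y" (degrees; the focal length in pixels is half the picture's height over the tangent of half this angle, whatever the lens; pixels are square), "cx", "cy" (the principal point, pixels), "k1" (the pictures are not rectified: a ray, as slopes to the right and down, at radius r is drawn at 1 + k1 r^2 times it, then the intrinsics apply), "R" (3x3) and "t" (3): a world point X has camera coordinates R X + t. Camera axes: x right, y down, z forward; pixel columns grow to the right and rows downward; lengths in m; the calibration is good to about 2 mm. A picture is of the moment at which its call begins.
- ctrl.hand_in(): hands the job in, once; it reports no verdict.
The state is a dict: "time_s": time; "qpos": joint angles; "joint_vel": joint speeds; "tau": joint torques, N m; "ee_pos": TCP position; "eef_rot": TCP orientation; "force": force on the tool from outside, world axes, zero at the start; "moment": the same for the moment, N m; "grip_width": finger opening in m.
Only numpy, scipy, OpenCV 4.12 (cv2) and the standard library are available. Lean on these libraries where they do the work, as an engineer would, in place of code of your own. Each camera call takes 0.05 s, during which the arm holds its last target.

## Working session

There is one attempt and no reset: what is moved stays moved. The work goes in short steps, Python scripts to look and compute and a tool call to move; the robot and the scene stay as the last step left them, time stands still between calls to the robot, and variables do not carry over. Pictures are saved under pics/ and viewed, and the job is handed in when it is done.

Besides the shell and the picture viewer there is one more tool, called after "Call:" as name(argument=value, ...) on one line, values as JSON. send_rows: Moves the arm, as the interface text tells. Its arguments: {"type":"object","properties":{"series":{"type":"array"},"force":{"type":"number"}},"required":["series"]}

```bash
ls; mkdir -p pics
cat > h.py <<'E'
import numpy as np, cv2
from station import ctrl
from scipy.spatial.transform import Rotation as Ro
def shot(n,tag):
    c=ctrl.camera(n); cv2.imwrite(f'pics/{tag}.png',c['pixels'][:,:,::-1]); np.save(f'pics/{tag}.npy',c,allow_pickle=True); return c
def load(tag): return np.load(f'pics/{tag}.npy',allow_pickle=True).item()
def ray(c,u,v):
    f=192/np.tan(np.radians(c['fov_y'])/2)
    x,y=(u-c['cx'])/f,(v-c['cy'])/f
    a,b=x,y
    for _ in range(20):
        s=1+c['k1']*(a*a+b*b); a,b=x/s,y/s
    return np.array([a,b,1.])
def atz(c,u,v,z):
    d=c['R'].T@ray(c,u,v); o=-c['R'].T@c['t']; return o+d*(z-o[2])/d[2]
def depthpt(c,u,v):
    z=c['z_map'][int(round(v)),int(round(u))]; return c['R'].T@(ray(c,u,v)*z-c['t'])
def proj(c,X):
    f=192/np.tan(np.radians(c['fov_y'])/2)
    p=c['R']@np.array(X)+c['t']; a,b=p[:2]/p[2]; s=1+c['k1']*(a*a+b*b); return a*s*f+c['cx'],b*s*f+c['cy']
E
python3 - <<'E'
from h import *
for n in ['scene','top','wrist']:
    c=shot(n,n+'0'); print(n,c['fov_y'],c['cx'],c['cy'],c['k1'],-c['R'].T@c['t'])
print(ctrl.get_obs())
E
```

```text
pics
scene 42.801513785945495 255.52127813397013 187.73624377820622 -0.21009716118057314 [ 1.61197545 -0.50875925  0.83900158]
top 51.6248052188771 256.93207795095896 193.95631259384785 0.01726607757426097 [0.54688891 0.05192283 1.35646499]
wrist 69.20711974177927 254.38004431793533 189.20432647433867 0.0020115249224716336 [ 0.31542365 -0.45930608  0.38406288]
{'time_s': 0.15, 'qpos': array([-1.18260773e+00,  3.00395567e-01,  1.52141471e+00, -5.71597450e-06,
        1.32071346e+00, -6.66263763e-02]), 'joint_vel': array([-2.71088662e-04, -3.40016035e-03, -2.77027468e-03, -1.66987769e-05,
        1.82773442e-04,  7.03433070e-04]), 'tau': array([ 5.97843773e-04, -5.31963766e+01, -3.52822244e+01,  7.08516128e-02,
        2.36090203e-02, -7.83751602e-05]), 'ee_pos': array([ 0.24152031, -0.49391195,  0.20139815]), 'eef_rot': array([-3.14066327e+00, -5.64642487e-05,  4.54816366e-01]), 'force': array([-0.42233598,  0.25561829, -0.57218097]), 'moment': array([-0.00130759, -0.00340578, -0.00117999]), 'grip_width': 0.09376468280247474}
```

View pics/top0.png

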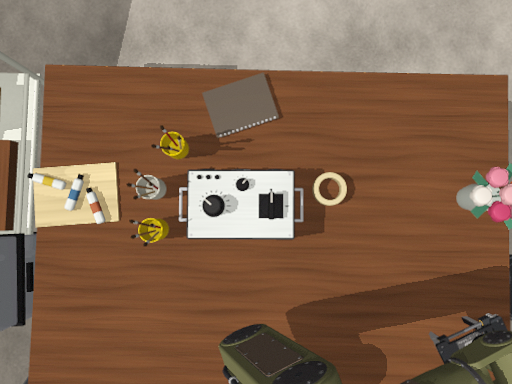

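View pics/scene0.png

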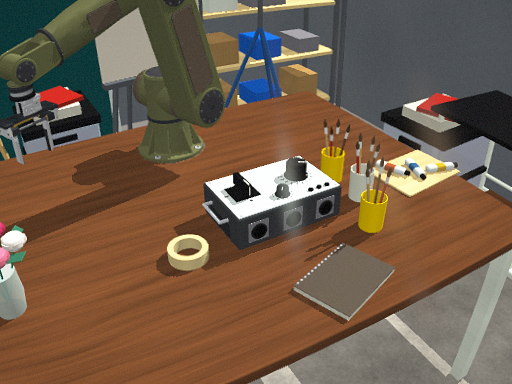

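Run:
```python
from h import *
c=load('top0')
im=c['pixels'][155:250,125:355,::-1]
im=cv2.resize(im[:, 45:185],None,fx=5.6,fy=5.6,interpolation=cv2.INTER_CUBIC); cv2.imwrite('pics/crop0.png',im); print(im.shape)
```

```text
(532, 784, 3)
```

View pics/crop0.png

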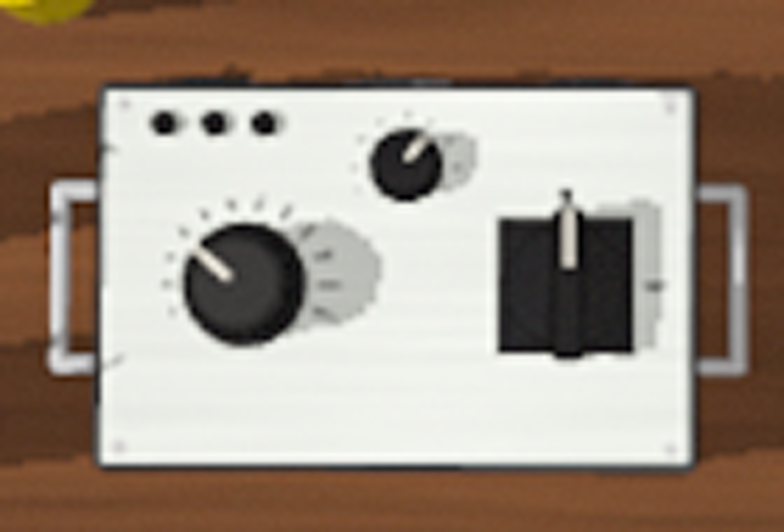

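Run:
```python
from h import *
c=load('top0')
P=lambda x,y:(170+(x+.5)/5.6-.5,155+(y+.5)/5.6-.5)
def W(x,y,z): return atz(c,*P(x,y),z)
cor=[W(*p,.110) for p in [(102,88),(694,88),(694,466),(98,466)]]
for k in cor: print(k)
print('centre',np.mean(cor,0), 'yaw',[np.arctan2(-(cor[i]-cor[j])[0]*1,(cor[i]-cor[j])[1]) for i,j in[(0,1),(3,2)]], [np.arctan2((cor[i]-cor[j])[1],(cor[i]-cor[j])[0]) for i,j in[(0,3),(1,2)]])
print('dialtop',W(244,285,.156),'pointer',W(228,278,.156),W(193,247,.156))
print('bar ends',W(568,206,.154),W(568,357,.154))
print('spot',W(566,195,.11),'barmark',W(654,286,.11))
print('lowest mark',W(172,310,.11))
print('small',W(407,164,.135),W(408,157,.135),W(426,138,.135))
Z=c['z_map']
for p in [(244,300),(568,300),(407,300),(400,420)]: print(p,depthpt(c,*P(*p)))
```

```text
[0.6800398  0.27455421 0.11      ]
[ 0.68779982 -0.05863678  0.11      ]
[ 0.47596029 -0.06256886  0.11      ]
[0.468228   0.26992798 0.11      ]
centre [0.57800698 0.10581914 0.11      ] yaw [np.float64(0.02328580084039968), np.float64(0.023251032311427534)] [np.float64(0.021837746098004714), np.float64(0.018559434269422467)]
dialtop [0.57015797 0.18631299 0.156     ] pointer [0.57373512 0.19505744 0.156     ] [0.59003947 0.21444958 0.156     ]
bar ends [0.61705725 0.01228778 0.154     ] [0.53542058 0.01053276 0.154     ]
spot [0.62578663 0.01209389 0.11      ] barmark [ 0.57584205 -0.03831382  0.11      ]
lowest mark [0.55611873 0.23136467 0.11      ]
small [0.63927356 0.10083133 0.135     ] [0.64315216 0.10037785 0.135     ] [0.65388196 0.0907223  0.135     ]
(244, 300) [0.56199774 0.18546169 0.16151168]
(568, 300) [0.56611358 0.01130934 0.15743514]
(407, 300) [0.56473287 0.09980391 0.11261887]
(400, 420) [0.49780108 0.10199739 0.1130449 ]
```

```bash
cat >> h.py <<'E'
def row(p,yaw):
    """shift/turn in current tool frame to reach tool-down pose p,yaw"""
    o=ctrl.get_obs(); A=Ro.from_euler('xyz',o['eef_rot']); B=Ro.from_euler('xyz',[np.pi,0,yaw])
    rv=np.degrees((A.inv()*B).as_rotvec()); s=A.inv().apply(np.array(p)-o['ee_pos'])
    print('row',rv.round(2),s.round(4),'| t',o['time_s'],'pos',o['ee_pos'].round(4),'rpy',o['eef_rot'].round(4),'F',o['force'].round(1),'w',o['grip_width'].round(4),'q',o['qpos'].round(2))
E
python3 - <<'E'
from h import *
row([.571,.10,.33],np.pi/2)
E
```

```text
Traceback (most recent call last):
  File "h.py", line 25, in row
    print('row',rv.round(2),s.round(4),'| t',o['time_s'],'pos',o['ee_pos'].round(4),'rpy',o['eef_rot'].round(4),'F',o['force'].round(1),'w',o['grip_width'].round(4),'q',o['qpos'].round(2))
                                                                                                                                            ^^^^^^^^^^^^^^^^^^^^^
AttributeError: 'float' object has no attribute 'round'
```

```bash
sed -i "s/o\['grip_width'\].round(4)/round(o['grip_width'],4)/" h.py
python3 - <<'E'
from h import *
row([.571,.10,.33],np.pi/2)
E
```

```text
row [-5.000e-02 -3.000e-02 -6.394e+01] [ 0.5569 -0.3889 -0.1282] | t 0.15 pos [ 0.2415 -0.4939  0.2014] rpy [-3.1407e+00 -1.0000e-04  4.5480e-01] F [-0.4  0.3 -0.6] w 0.0938 q [-1.18  0.3   1.52 -0.    1.32 -0.07]
```

Call:
send_rows(series=[[0, 0, -8, 0.04, -0.028, -0.01, 1], [0, 0, -16, 0.08, -0.055, -0.026, 1], [0, 0, -24, 0.12, -0.083, -0.042, 1], [0, 0, -32, 0.16, -0.111, -0.058, 1], [0, 0, -40, 0.2, -0.139, -0.075, 1], [0, 0, -48, 0.24, -0.167, -0.09, 1], [0, 0, -56, 0.28, -0.195, -0.11, 1], [0, 0, -64, 0.32, -0.223, -0.128, 1]])

```text
time_s: 0.95
ee_pos: [0.4265, -0.1604, 0.3268]
eef_rot: [3.141, 0.0, 1.577]
force: [0.4, -0.8, -0.5]
grip_width: 0.0939
```

Run:
```python
from h import *
row([.571,.10,.33],np.pi/2)
```

```text
row [0.01 0.01 0.38] [ 0.2595  0.1463 -0.0032] | t 0.95 pos [ 0.4265 -0.1604  0.3268] rpy [3.1414e+00 1.0000e-04 1.5774e+00] F [ 0.4 -0.8 -0.5] w 0.0939 q [-0.44  0.02  1.56 -0.    1.56 -0.45]
```

Call:
send_rows(series=[[0, 0, 0, 0.04, 0.023, -0.003, 1], [0, 0, 0, 0.08, 0.045, -0.003, 1], [0, 0, 0, 0.12, 0.068, -0.003, 1], [0, 0, 0, 0.16, 0.09, -0.003, 1], [0, 0, 0, 0.2, 0.113, -0.003, 1], [0, 0, 0, 0.23, 0.132, -0.003, 1], [0, 0, 0, 0.26, 0.146, -0.003, 1], [0, 0, 0, 0.26, 0.146, -0.003, 1]])

```text
time_s: 1.75
ee_pos: [0.5724, 0.1008, 0.3276]
eef_rot: [-3.14, -0.0, 1.575]
force: [0.1, -0.2, -0.2]
grip_width: 0.0939
```

Run:
```python
from h import *
row([.571,.10,.33],np.pi/2)
c=shot('wrist','w1'); print(-c['R'].T@c['t']); print(c['R'].round(3))
cv2.imwrite('pics/w1b.png',cv2.resize(c['pixels'][:,:,::-1],(800,600),interpolation=cv2.INTER_CUBIC))
for n,X in dict(dial=(.571,.191,.156),sw=(.576,.011,.154)).items(): print(n,proj(c,X))
```

```text
row [-0.11 -0.01  0.24] [-0.0008 -0.0014 -0.0024] | t 1.75 pos [0.5724 0.1008 0.3276] rpy [-3.1397e+00 -2.0000e-04  1.5750e+00] F [ 0.1 -0.2 -0.2] w 0.0939 q [0.11 0.32 1.21 0.   1.61 0.11]
[0.57241205 0.18160808 0.51036196]
[[ 1.     0.003 -0.002]
 [ 0.004 -0.96   0.28 ]
 [-0.001 -0.28  -0.96 ]]
dial (np.float64(253.73969902328412), np.float64(99.96498623528092))
sw (np.float64(256.95965611924686), np.float64(234.91221603199557))
```

View pics/w1b.png

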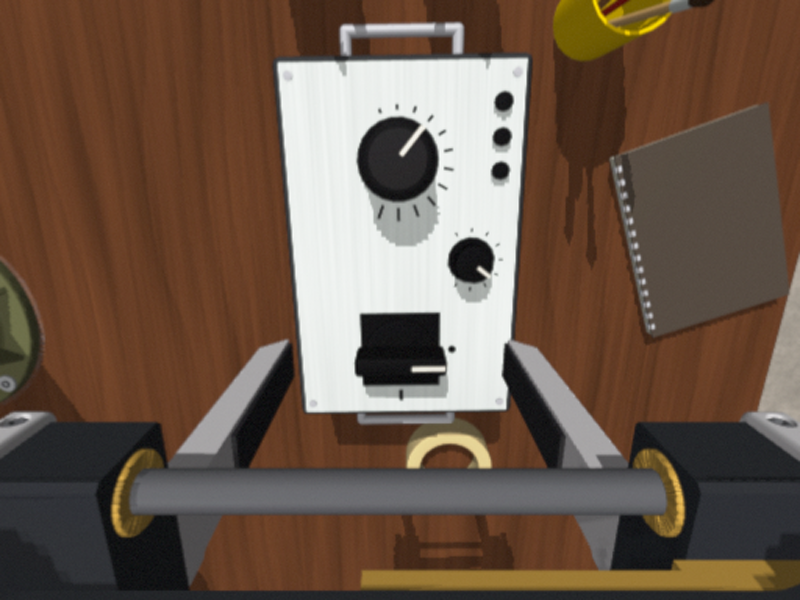

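Run:
```python
from h import *
c=load('w1')
im=c['pixels'][60:165,215:315,::-1]; cv2.imwrite('pics/w1d.png',cv2.resize(im,None,fx=5.5,fy=5.5,interpolation=cv2.INTER_CUBIC))
im=c['pixels'][190:270,215:315,::-1]; cv2.imwrite('pics/w1s.png',cv2.resize(im,None,fx=6,fy=6,interpolation=cv2.INTER_CUBIC))
```

```text
(no output)
```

View pics/w1d.png

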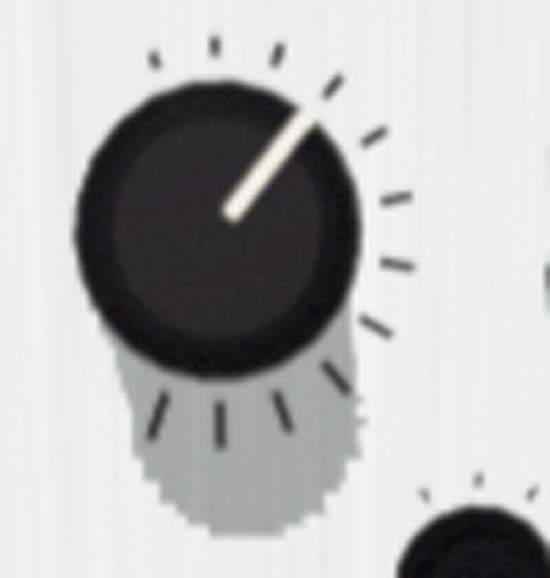

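View pics/w1s.png

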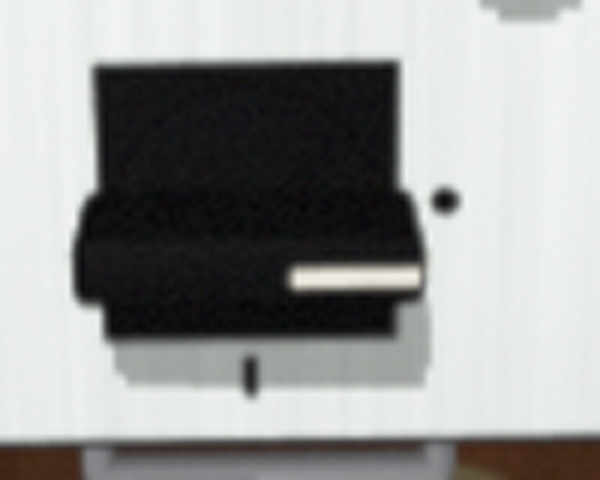

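Run:
```python
from h import *
c=load('w1')
D=lambda x,y:(215+(x+.5)/5.5-.5,60+(y+.5)/5.5-.5)
S=lambda x,y:(215+(x+.5)/6-.5,190+(y+.5)/6-.5)
F=lambda x,y:((x+.5)*.64-.5,(y+.5)*.64-.5)
for p in [(350,300),(470,470),(300,100)]: print('panel z',depthpt(c,*F(*p)))
print('dialtop z',depthpt(c,*D(200,250)),'bar z',depthpt(c,*S(200,270)))
cor=np.array([atz(c,*F(*p),.11) for p in [(277,60),(528,57),(507,410),(305,411)]]);print(cor, cor.mean(0))
d=cor[1]-cor[0];print(d,np.linalg.norm(d),np.arctan2(d[1],d[0])); d=cor[0]-cor[3];print(np.linalg.norm(d),np.arctan2(-d[0],d[1]));d=cor[1]-cor[2];print(np.arctan2(-d[0],d[1]))
inner=[(157,68),(214,56),(273,66),(326,97),(364,143),(383,202),(382,263),(362,320),(326,364),(277,393),(220,404),(166,394)]
m=np.array([atz(c,*D(*p),.11)[:2] for p in inner])
from scipy.optimize import least_squares
r=least_squares(lambda q:np.hypot(*(m-q[:2]).T)-q[2],[.57,.19,.045]); print('marks circle',r.x)
ang=np.degrees(np.arctan2(*(m-r.x[:2]).T[::-1])); print(ang.round(1), 'yaw est',np.mean([((a-(110-20*i)+180)%360)-180 for i,a in enumerate(ang)]))
p0,p1=[atz(c,*D(*p),.156) for p in [(232,213),(308,115)]]; d=p1-p0; print('ptr',p0,p1,np.degrees(np.arctan2(d[1],d[0])))
cap=[(78,230),(360,235),(217,81),(220,380)]
m=np.array([atz(c,*D(*p),.156)[:2] for p in cap]); print(m)
print('bar L/R',atz(c,*S(75,270),.154),atz(c,*S(424,275),.154),'line',atz(c,*S(289,279),.154),atz(c,*S(420,277),.154))
print('spot',atz(c,*S(446,201),.11),'mark',atz(c,*S(251,376),.11),'disc',[atz(c,*S(*p),.118) for p in [(95,66),(398,62),(396,338),(107,338)]])
p0,p1=[atz(c,*F(*p),.135) for p in [(479,268),(490,276)]];print(p0,p1)
```

```text
panel z [0.52599523 0.06001583 0.1081336 ]
panel z [0.58592889 0.12786927 0.44167036]
panel z [0.48869582 0.2375025  0.11006674]
dialtop z [0.56763972 0.1850797  0.1573214 ] bar z [0.56332568 0.01132037 0.15372753]
[[ 0.47146515  0.2679137   0.11      ]
 [ 0.67897733  0.27076492  0.11      ]
 [ 0.6859245  -0.0580313   0.11      ]
 [ 0.47613923 -0.06013688  0.11      ]] [0.57812655 0.10512761 0.11      ]
[0.20751217 0.00285121 0.        ] 0.2075317617016614 0.013739111410392297
0.3280838853596457 0.014247075040837096
0.02112596145727689
marks circle [0.5718672  0.18908861 0.04141735]
[ 111.6   92.    71.9   51.3   31.5   11.2   -9.1  -29.4  -48.9  -68.9
  -89.6 -109.2] yaw est 1.1987298577950891
ptr [0.57466725 0.19291099 0.156     ] [0.5909978  0.21312794 0.156     ] 51.0699170019172
[[0.54067933 0.18922616]
 [0.60297737 0.18838249]
 [0.57128217 0.21990235]
 [0.57215572 0.1568977 ]]
bar L/R [0.53415125 0.01132864 0.154     ] [0.61564943 0.01039573 0.154     ] line [0.58413248 0.00923744 0.154     ] [0.61473266 0.00988029 0.154     ]
spot [0.62596075 0.01024691 0.11      ] mark [ 0.57575422 -0.04049769  0.11      ] disc [array([0.53656988, 0.04942781, 0.118     ]), array([0.61159809, 0.05077008, 0.118     ]), array([ 0.61335117, -0.02486919,  0.118     ]), array([ 0.53815117, -0.02519324,  0.118     ])]
[0.64374811 0.09807912 0.135     ] [0.65390439 0.09086169 0.135     ]
```

Run:
```python
from h import *
row([.572,.189,.14],1.571)
c=load('top0'); 
for p in [(150,187),(143,187),(158,188)]: print(atz(c,*p,.1))
```

```text
row [-0.09  0.01  0.17] [0.0899 0.0007 0.1879] | t 1.8 pos [0.5719 0.0991 0.3279] rpy [-3.140e+00  2.000e-04  1.574e+00] F [-0.6  0.2  0.3] w 0.0941 q [ 0.11  0.31  1.22 -0.    1.61  0.11]
[0.62515958 0.39428495 0.1       ]
[0.62464126 0.41641108 0.1       ]
[0.62257739 0.36887193 0.1       ]
```

Call:
send_rows(series=[[0, 0, 0, 0.04, 0.0, 0.02, 1], [0, 0, 0, 0.075, 0.0, 0.05, 1], [0, 0, 0, 0.09, 0.0, 0.085, 1], [0, 0, 0, 0.09, 0.0, 0.11, 1], [0, 0, 0, 0.09, 0.0, 0.11, 1], [0, 0, 0, 0.09, 0.0, 0.11, 1]])

```text
time_s: 2.4
ee_pos: [0.5719, 0.1869, 0.2202]
eef_rot: [3.141, -0.0, 1.571]
force: [0.2, 0.8, 0.4]
grip_width: 0.0939
```

Run:
```python
from h import *
c=shot('wrist','w2')
row([.572,.189,.14],1.571)
```

```text
row [ 0.13 -0.03 -0.01] [ 0.0019 -0.0005  0.0809] | t 2.45 pos [0.5723 0.187  0.2209] rpy [ 3.1393e+00 -5.0000e-04  1.5707e+00] F [-0.1  0.2  1.1] w 0.0938 q [ 0.26  0.4   1.34 -0.    1.4   0.26]
```

View pics/w2.png

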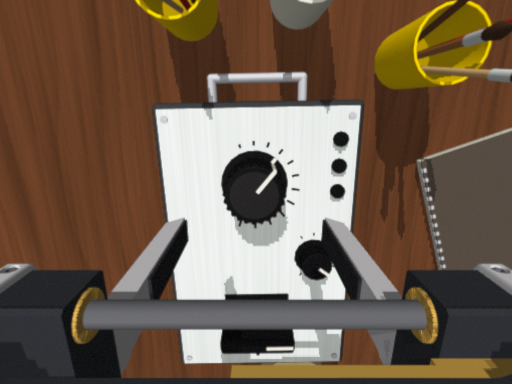

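Call:
send_rows(series=[[0, 0, 0, 0.001, 0.0, 0.02, 1], [0, 0, 0, 0.002, 0.0, 0.045, 1], [0, 0, 0, 0.002, 0.0, 0.07, 1], [0, 0, 0, 0.002, 0.0, 0.08, 1], [0, 0, 0, 0.002, 0.0, 0.08, 1], [0, 0, 0, 0.002, 0.0, 0.08, 1]])

```text
time_s: 3.05
ee_pos: [0.5725, 0.1898, 0.1408]
eef_rot: [3.139, -0.001, 1.571]
force: [0.4, -0.2, 0.1]
grip_width: 0.0943
```

Call:
send_rows(force=20, series=[[0, 0, 0, 0, 0, 0, -1], [0, 0, 0, 0, 0, 0, -1], [0, 0, 0, 0, 0, 0, -1], [0, 0, 0, 0, 0, 0, -1], [0, 0, 0, 0, 0, 0, -1]])

```text
time_s: 3.55
ee_pos: [0.5715, 0.1898, 0.1391]
eef_rot: [-3.141, -0.0, 1.572]
force: [-0.8, 0.2, 2.9]
grip_width: 0.0596
```

Run:
```python
from h import *
row([.572,.189,.14],1.571)
c=shot('scene','s3')
cv2.imwrite('pics/s3c.png',cv2.resize(c['pixels'][80:280,170:420,::-1],None,fx=3,fy=3))
print(ctrl.get_obs()['moment'])
```

```text
row [-0.02 -0.    0.05] [-0.0008  0.0005 -0.0009] | t 3.55 pos [0.5715 0.1898 0.1391] rpy [-3.1412 -0.      1.5718] F [-0.8  0.2  2.9] w 0.0596 q [0.26 0.47 1.44 0.   1.24 0.26]
[-0.06988764  0.36696685 -0.02987105]
```

View pics/s3c.png

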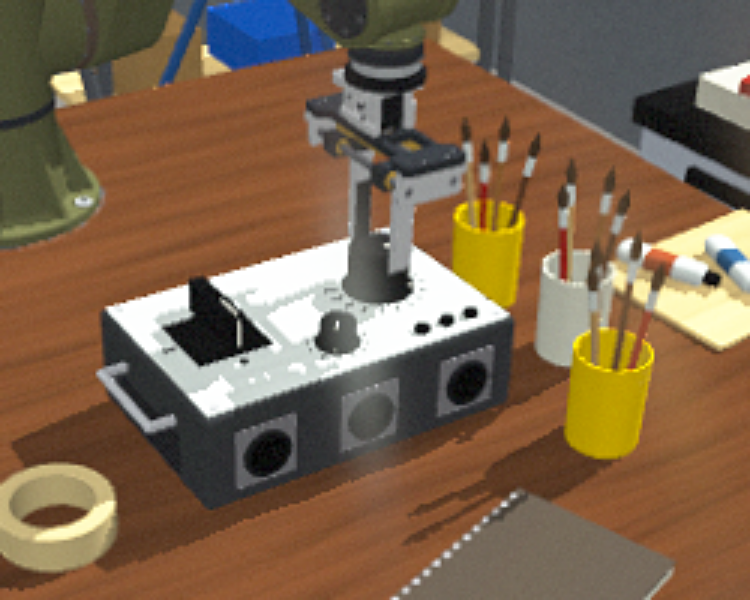

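Call:
send_rows(series=[[0, 0, -6, 0, 0, 0, -1], [0, 0, -12, 0, 0, 0, -1], [0, 0, -18, 0, 0, 0, -1], [0, 0, -24, 0, 0, 0, -1], [0, 0, -30, 0, 0, 0, -1], [0, 0, -36, 0, 0, 0, -1], [0, 0, -42, 0, 0, 0, -1], [0, 0, -48, 0, 0, 0, -1]])

```text
time_s: 4.4
ee_pos: [0.5721, 0.1901, 0.1391]
eef_rot: [3.14, 0.0, 2.414]
force: [2.9, 2.5, -0.5]
grip_width: 0.0601
```

Run:
```python
from h import *
row([.572,.189,.14],1.571+np.radians(63))
print(ctrl.get_obs()['moment'])
```

```text
row [  0.07   0.03 -14.72] [-0.0007 -0.0009 -0.0009] | t 4.4 pos [0.5721 0.1901 0.1391] rpy [3.1403e+00 4.0000e-04 2.4137e+00] F [ 2.9  2.5 -0.5] w 0.0601 q [ 0.26  0.47  1.44  0.    1.23 -0.58]
[ 0.46565087 -0.58828716 -0.08409534]
```

Call:
send_rows(series=[[0, 0, -4, 0, 0, 0, -1], [0, 0, -8, 0, 0, 0, -1], [0, 0, -12, 0, 0, 0, -1], [0, 0, -14, 0, 0, 0, -1], [0, 0, -14, 0, 0, 0, -1], [0, 0, -14, 0, 0, 0, -1]])

```text
time_s: 5.0
ee_pos: [0.5725, 0.1901, 0.1391]
eef_rot: [3.14, 0.001, 2.653]
force: [5.0, 2.3, -1.8]
grip_width: 0.0595
```

Run:
```python
from h import *
row([.572,.189,.14],1.571+np.radians(63))
print(ctrl.get_obs()['moment'])
c=shot('wrist','w4')
cv2.imwrite('pics/w4b.png',cv2.resize(c['pixels'][:,:,::-1],(800,600),interpolation=cv2.INTER_CUBIC))
```

```text
row [ 0.1   0.08 -0.98] [-0.0001 -0.0012 -0.0009] | t 5.0 pos [0.5725 0.1901 0.1391] rpy [3.1398e+00 1.4000e-03 2.6534e+00] F [ 5.   2.3 -1.8] w 0.0595 q [ 0.26  0.47  1.44  0.    1.23 -0.82]
[ 0.49069474 -1.24934939 -0.40228826]
```

View pics/w4b.png

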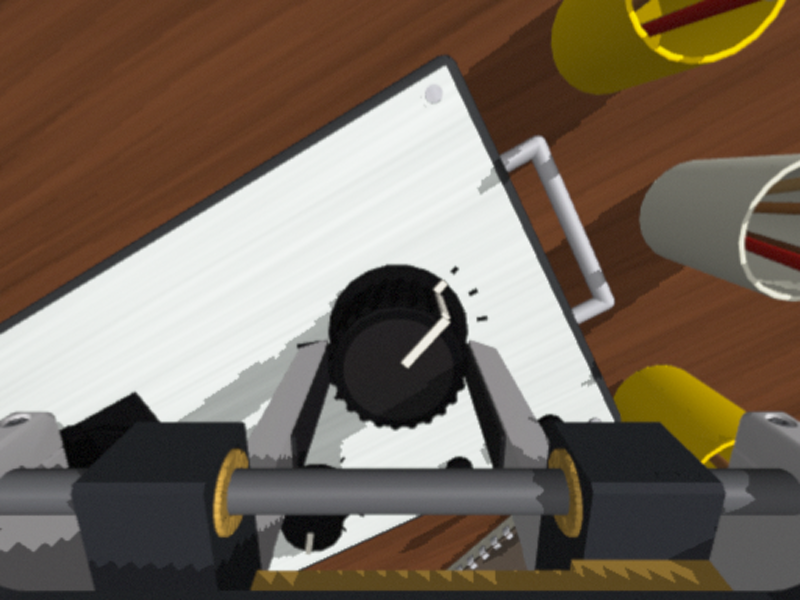

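Call:
send_rows(series=[[0, 0, 1.5, 0, 0, 0, -1], [0, 0, 1.5, 0, 0, 0, 1], [0, 0, 1.5, 0, 0, 0, 1], [0, 0, 1.5, 0, 0, 0, 1], [0, 0, 1.5, 0, 0, 0, 1], [0, 0, 1.5, 0, 0, -0.03, 1], [0, 0, 1.5, 0, 0, -0.07, 1], [0, 0, 1.5, 0, 0, -0.11, 1]])

```text
time_s: 5.85
ee_pos: [0.5714, 0.1897, 0.2501]
eef_rot: [-3.141, -0.001, 2.628]
force: [0.5, -0.1, -0.1]
grip_width: 0.094
```

Run:
```python
from h import *
row([.575,.010,.25],np.pi+.021)
c=shot('wrist','w5')
cv2.imwrite('pics/w5b.png',cv2.resize(c['pixels'][:,:,::-1],(800,600),interpolation=cv2.INTER_CUBIC))
```

```text
row [-3.000e-02 -4.000e-02 -3.063e+01] [-0.0915 -0.1547  0.0002] | t 5.85 pos [0.5714 0.1897 0.2501] rpy [-3.1410e+00 -6.0000e-04  2.6279e+00] F [ 0.5 -0.1 -0.1] w 0.094 q [ 0.26  0.39  1.29 -0.    1.46 -0.8 ]
```

View pics/w5b.png

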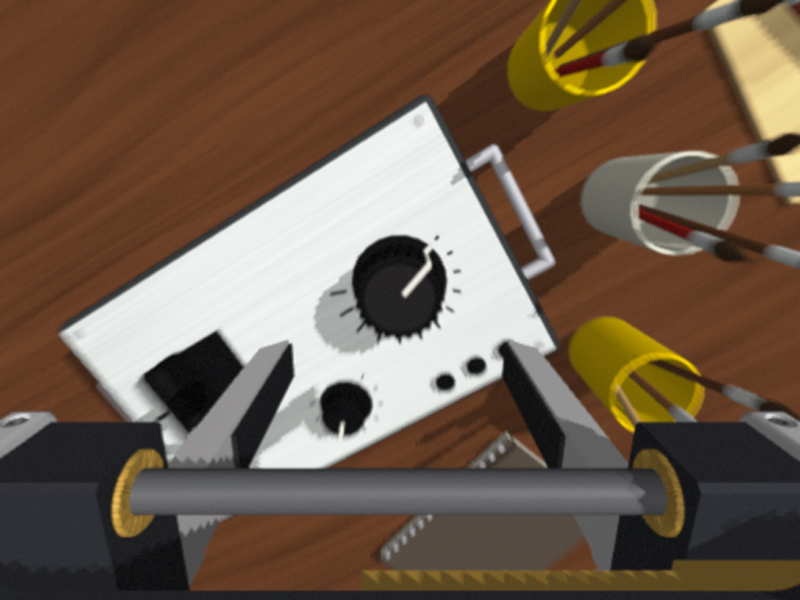

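Run:
```python
from h import *
c=load('w5'); F=lambda x,y:((x+.5)*.64-.5,(y+.5)*.64-.5)
p0,p1=[atz(c,*F(*p),.156) for p in [(405,296),(431,265)]]; d=p1-p0; print('ptr',p0,p1,np.degrees(np.arctan2(d[1],d[0])))
```

```text
ptr [0.57278367 0.19327629 0.156     ] [0.56277822 0.21823138 0.156     ] 111.84774964859905
```

Call:
send_rows(series=[[0, 0, -5, -0.02, -0.034, 0, 1], [0, 0, -10, -0.045, -0.076, 0, 1], [0, 0, -15, -0.07, -0.118, 0, 1], [0, 0, -20, -0.0915, -0.155, 0, 1], [0, 0, -25, -0.0915, -0.155, 0, 1], [0, 0, -30.6, -0.0915, -0.155, 0, 1], [0, 0, -30.6, -0.0915, -0.155, 0, 1], [0, 0, -30.6, -0.0915, -0.155, 0, 1]])

```text
time_s: 6.7
ee_pos: [0.5752, 0.01, 0.2489]
eef_rot: [3.142, -0.0, -3.124]
force: [1.0, 0.8, 0.4]
grip_width: 0.094
```

Run:
```python
from h import *
row([.575,.010,.14],np.pi+.021)
c=shot('wrist','w6')
cv2.imwrite('pics/w6b.png',cv2.resize(c['pixels'][:,:,::-1],(800,600),interpolation=cv2.INTER_CUBIC))
print(proj(c,[.575,.010,.154]))
```

```text
row [ 0.   -0.   -0.19] [0.0002 0.     0.1089] | t 6.7 pos [0.5752 0.01   0.2489] rpy [ 3.1416e+00 -1.0000e-04 -3.1239e+00] F [1.  0.8 0.4] w 0.094 q [-0.05  0.33  1.38  0.    1.44 -1.63]
(np.float64(255.45283143442748), np.float64(189.82441189645263))
```

View pics/w6b.png

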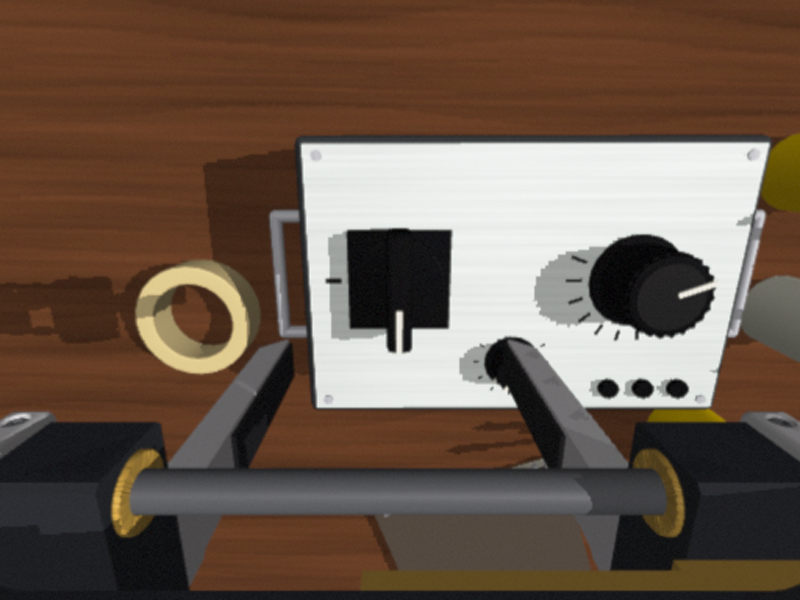

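Call:
send_rows(series=[[0, 0, 0, 0, 0, 0.025, 1], [0, 0, 0, 0, 0, 0.055, 1], [0, 0, 0, 0, 0, 0.085, 1], [0, 0, 0, 0, 0, 0.105, 1], [0, 0, 0, 0, 0, 0.107, 1], [0, 0, 0, 0, 0, 0.107, 1]])

```text
time_s: 7.35
ee_pos: [0.5753, 0.01, 0.1424]
eef_rot: [-3.142, -0.0, -3.122]
force: [0.7, 0.4, -0.1]
grip_width: 0.0936
```

Call:
send_rows(force=20, series=[[0, 0, 0, 0, 0, 0, -1], [0, 0, 0, 0, 0, 0, -1], [0, 0, 0, 0, 0, 0, -1], [0, 0, 0, 0, 0, 0, -1], [0, 0, 0, 0, 0, 0, -1], [0, 0, 0, 0, 0, 0, -1], [0, 0, 0, 0, 0, 0, -1], [0, 0, 0, 0, 0, 0, -1]])

```text
time_s: 8.15
ee_pos: [0.5752, 0.0099, 0.1419]
eef_rot: [3.142, -0.0, -3.121]
force: [-1.2, 1.0, 0.1]
grip_width: 0.0334
```

Run:
```python
from h import *
row([.575,.010,.14],np.pi/2+.021)
print(ctrl.get_obs()['moment'])
```

```text
row [-0.000e+00 -1.000e-02  8.995e+01] [0.0002 0.0001 0.0019] | t 8.15 pos [0.5752 0.0099 0.1419] rpy [ 3.1416e+00 -1.0000e-04 -3.1214e+00] F [-1.2  1.   0.1] w 0.0334 q [-0.05  0.41  1.52  0.    1.22 -1.64]
[ 0.08268498 -0.17541304  0.00594871]
```

Call:
send_rows(force=25, series=[[0, 0, 0, 0, 0, 0, -1], [0, 0, 0, 0, 0, 0, -1], [0, 0, 0, 0, 0, 0, -1], [0, 0, 0, 0, 0, 0, -1], [0, 0, 0, 0, 0, 0, -1]])

```text
time_s: 8.65
ee_pos: [0.5752, 0.0106, 0.142]
eef_rot: [3.14, 0.0, -3.121]
force: [0.1, 4.5, 0.7]
grip_width: 0.0174
```

Call:
send_rows(series=[[0, 0, 6, 0, 0, 0, -1], [0, 0, 12, 0, 0, 0, -1], [0, 0, 18, 0, 0, 0, -1], [0, 0, 24, 0, 0, 0, -1], [0, 0, 30, 0, 0, 0, -1], [0, 0, 36, 0, 0, 0, -1], [0, 0, 42, 0, 0, 0, -1], [0, 0, 48, 0, 0, 0, -1]])

```text
time_s: 9.45
ee_pos: [0.5751, 0.0104, 0.142]
eef_rot: [3.141, -0.001, 2.32]
force: [-0.0, 3.8, 0.4]
grip_width: 0.0177
```

Run:
```python
from h import *
row([.575,.010,.142],np.pi/2+.021)
print(ctrl.get_obs()['moment'])
```

```text
row [ 0.000e+00 -4.000e-02  4.173e+01] [-0.0002 -0.0003 -0.    ] | t 9.45 pos [0.5751 0.0104 0.142 ] rpy [ 3.1413e+00 -7.0000e-04  2.3202e+00] F [-0.   3.8  0.4] w 0.0177 q [-0.05  0.41  1.52  0.    1.22 -0.8 ]
[0.55769352 0.06034337 0.11829444]
```

Call:
send_rows(series=[[0, 0, 6, 0, 0, 0, -1], [0, 0, 12, 0, 0, 0, -1], [0, 0, 18, 0, 0, 0, -1], [0, 0, 24, 0, 0, 0, -1], [0, 0, 30, 0, 0, 0, -1], [0, 0, 36, 0, 0, 0, -1], [0, 0, 41.5, 0, 0, 0, -1], [0, 0, 42, 0, 0, 0, -1]])

```text
time_s: 10.25
ee_pos: [0.5749, 0.0103, 0.142]
eef_rot: [-3.141, -0.001, 1.589]
force: [-3.2, 4.2, 1.6]
grip_width: 0.0177
```

Run:
```python
from h import *
row([.575,.010,.142],np.pi/2+.021)
print(ctrl.get_obs()['moment'])
c=shot('wrist','w7')
cv2.imwrite('pics/w7b.png',cv2.resize(c['pixels'][:,:,::-1],(800,600),interpolation=cv2.INTER_CUBIC))
```

```text
row [-0.04 -0.04 -0.13] [-0.0003  0.0001 -0.    ] | t 10.25 pos [0.5749 0.0103 0.142 ] rpy [-3.1409e+00 -7.0000e-04  1.5895e+00] F [-3.2  4.2  1.6] w 0.0177 q [-0.05  0.41  1.52  0.    1.22 -0.06]
[0.75955885 0.58470134 0.02442264]
```

View pics/w7b.png

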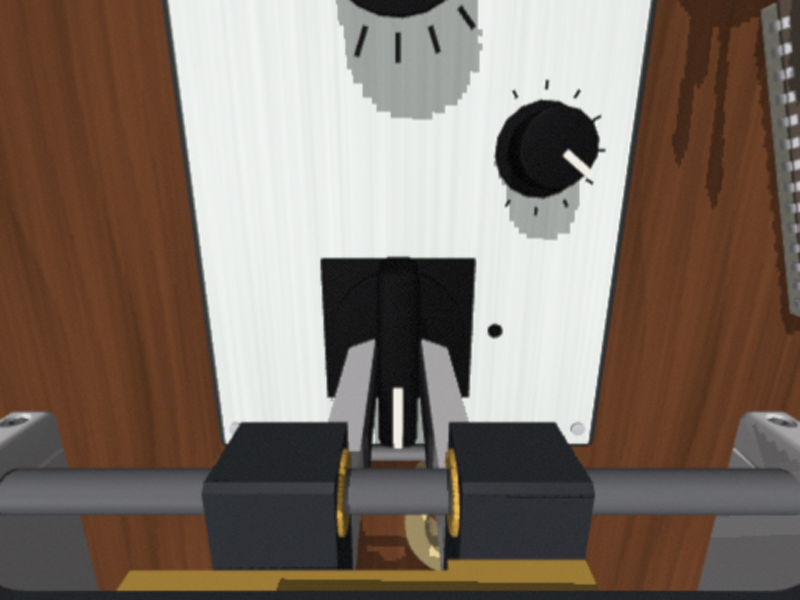

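Call:
send_rows(series=[[0, 0, 0, 0, 0, 0, 1], [0, 0, 0, 0, 0, 0, 1], [0, 0, 0, 0, 0, 0, 1], [0, 0, 0, 0, 0, 0, 1], [0, 0, 0, 0, 0, -0.02, 1], [0, 0, 0, 0, 0, -0.05, 1], [0, 0, 0, 0, 0, -0.08, 1], [0, 0, 0, 0, 0, -0.11, 1]])

```text
time_s: 11.1
ee_pos: [0.5751, 0.0097, 0.2532]
eef_rot: [-3.142, 0.0, 1.591]
force: [0.8, 0.5, -0.6]
grip_width: 0.0787
```

Run:
```python
from h import *
row([.572,.1895,.25],np.pi/2+.6)
c=shot('wrist','w8')
cv2.imwrite('pics/w8b.png',cv2.resize(c['pixels'][:,:,::-1],(800,600),interpolation=cv2.INTER_CUBIC))
```

```text
row [-0.00e+00  1.00e-02 -3.32e+01] [0.1798 0.0006 0.0031] | t 11.1 pos [0.5751 0.0097 0.2532] rpy [-3.1416e+00  1.0000e-04  1.5913e+00] F [ 0.8  0.5 -0.6] w 0.0787 q [-0.05  0.32  1.37 -0.    1.45 -0.07]
```

View pics/w8b.png

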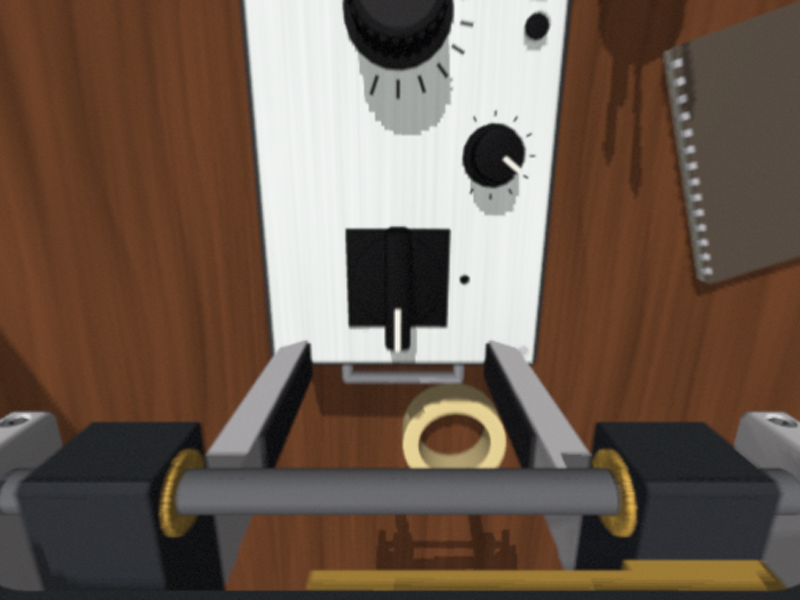

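Call:
send_rows(series=[[0, 0, -7, 0.03, 0.0, 0, 1], [0, 0, -14, 0.07, 0.0, 0, 1], [0, 0, -21, 0.11, 0.0, 0.003, 1], [0, 0, -28, 0.15, 0.0, 0.003, 1], [0, 0, -35, 0.18, 0.0005, 0.003, 1], [0, 0, -43, 0.18, 0.0005, 0.003, 1], [0, 0, -49, 0.18, 0.0005, 0.003, 1], [0, 0, -49, 0.18, 0.0005, 0.003, 1]])

```text
time_s: 11.95
ee_pos: [0.572, 0.19, 0.2487]
eef_rot: [-3.141, -0.0, 2.449]
force: [0.8, 0.4, -0.7]
grip_width: 0.0938
```

Run:
```python
from h import *
row([.572,.1893,.14],2.45)
c=shot('wrist','w9')
cv2.imwrite('pics/w9b.png',cv2.resize(c['pixels'][:,:,::-1],(800,600),interpolation=cv2.INTER_CUBIC))
```

```text
row [-0.01 -0.   -0.09] [-0.0004 -0.0005  0.1087] | t 11.95 pos [0.572  0.19   0.2487] rpy [-3.1414 -0.      2.4485] F [ 0.8  0.4 -0.7] w 0.0938 q [ 0.26  0.39  1.29 -0.    1.46 -0.62]
```

View pics/w9b.png

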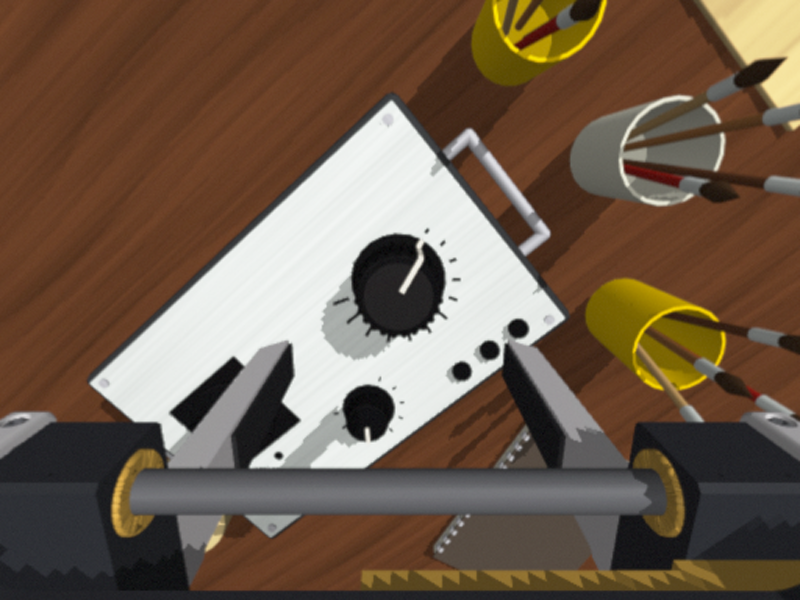

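Dial still points at the lowest mark (pixel 427,232), and the fingers are centred on it. Descend and grip.

Call:
send_rows(series=[[0, 0, 0, 0, -0.0005, 0.025, 1], [0, 0, 0, 0, -0.0005, 0.055, 1], [0, 0, 0, 0, -0.0005, 0.085, 1], [0, 0, 0, 0, -0.0005, 0.105, 1], [0, 0, 0, 0, -0.0005, 0.108, 1], [0, 0, 0, 0, -0.0005, 0.108, 1]])

```text
time_s: 12.6
ee_pos: [0.5718, 0.1893, 0.1412]
eef_rot: [-3.141, -0.0, 2.444]
force: [-0.6, -0.6, 0.5]
grip_width: 0.0943
```

Call:
send_rows(force=20, series=[[0, 0, 0, 0, 0, 0, -1], [0, 0, 0, 0, 0, 0, -1], [0, 0, 0, 0, 0, 0, -1], [0, 0, 0, 0, 0, 0, -1], [0, 0, 0, 0, 0, 0, -1], [0, 0, 0, 0, 0, 0, -1]])

```text
time_s: 13.2
ee_pos: [0.5722, 0.1899, 0.1414]
eef_rot: [3.14, 0.001, 2.446]
force: [3.6, 3.7, 1.3]
grip_width: 0.059
```

Call:
send_rows(series=[[0, 0, 5, 0, 0, 0, -1], [0, 0, 10, 0, 0, 0, -1], [0, 0, 15, 0, 0, 0, -1], [0, 0, 20, 0, 0, 0, -1], [0, 0, 25, 0, 0, 0, -1], [0, 0, 30, 0, 0, 0, -1], [0, 0, 35, 0, 0, 0, -1], [0, 0, 40, 0, 0, 0, -1]])

```text
time_s: 14.0
ee_pos: [0.5716, 0.1896, 0.1414]
eef_rot: [-3.141, -0.0, 1.745]
force: [-1.3, 0.7, 4.0]
grip_width: 0.0594
```

Run:
```python
from h import *
row([.572,.1893,.14],2.45-np.radians(80))
c=shot('wrist','w10')
cv2.imwrite('pics/w10b.png',cv2.resize(c['pixels'][:,:,::-1],(800,600),interpolation=cv2.INTER_CUBIC))
```

```text
row [-1.000e-02 -1.000e-02  3.958e+01] [-0.0003  0.0004  0.0014] | t 14.0 pos [0.5716 0.1896 0.1414] rpy [-3.1414e+00 -2.0000e-04  1.7446e+00] F [-1.3  0.7  4. ] w 0.0594 q [0.26 0.47 1.43 0.   1.24 0.09]
```

View pics/w10b.png

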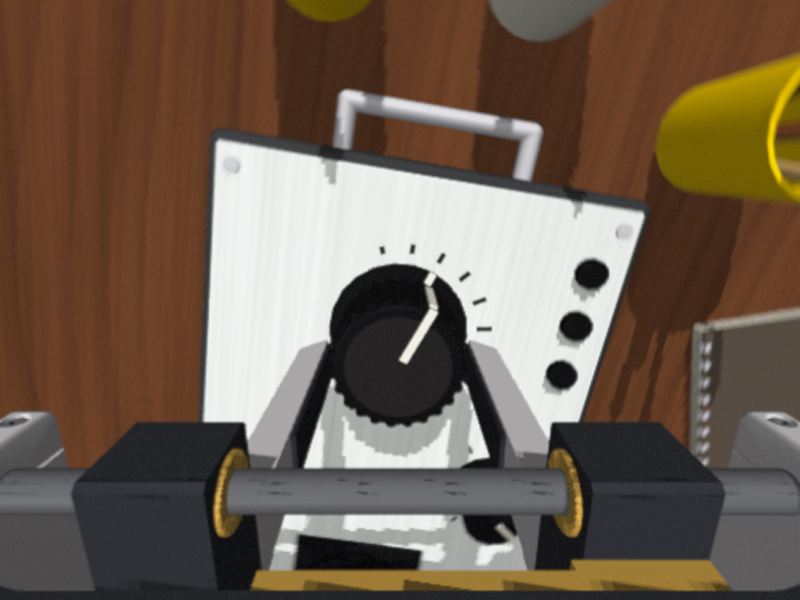

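Call:
send_rows(series=[[0, 0, 5, 0, 0, 0, -1], [0, 0, 10, 0, 0, 0, -1], [0, 0, 15, 0, 0, 0, -1], [0, 0, 20, 0, 0, 0, -1], [0, 0, 25, 0, 0, 0, -1], [0, 0, 30, 0, 0, 0, -1], [0, 0, 35, 0, 0, 0, -1], [0, 0, 40, 0, 0, 0, -1]])

```text
time_s: 14.85
ee_pos: [0.571, 0.1898, 0.1413]
eef_rot: [-3.14, 0.001, 1.048]
force: [-6.9, 1.5, 6.7]
grip_width: 0.0594
```

Call:
send_rows(series=[[0, 0, 0, 0, 0, 0, -1], [0, 0, 0, 0, 0, 0, -1], [0, 0, 0, 0, 0, 0, -1]])

```text
time_s: 15.15
ee_pos: [0.571, 0.1898, 0.1413]
eef_rot: [-3.14, 0.0, 1.052]
force: [-7.4, 1.8, 7.2]
grip_width: 0.0593
```

Run:
```python
from h import *
row([.572,.1893,.14],2.45-np.radians(80))
print(ctrl.get_obs()['moment'])
c=shot('wrist','w11')
cv2.imwrite('pics/w11b.png',cv2.resize(c['pixels'][:,:,::-1],(800,600),interpolation=cv2.INTER_CUBIC))
```

```text
row [-0.1   0.02 -0.1 ] [0.0001 0.0011 0.0013] | t 15.15 pos [0.571  0.1898 0.1413] rpy [-3.1399e+00  4.0000e-04  1.0519e+00] F [-7.4  1.8  7.2] w 0.0593 q [0.26 0.47 1.43 0.   1.24 0.78]
[0.44593862 1.45709755 0.01759537]
```

View pics/w11b.png

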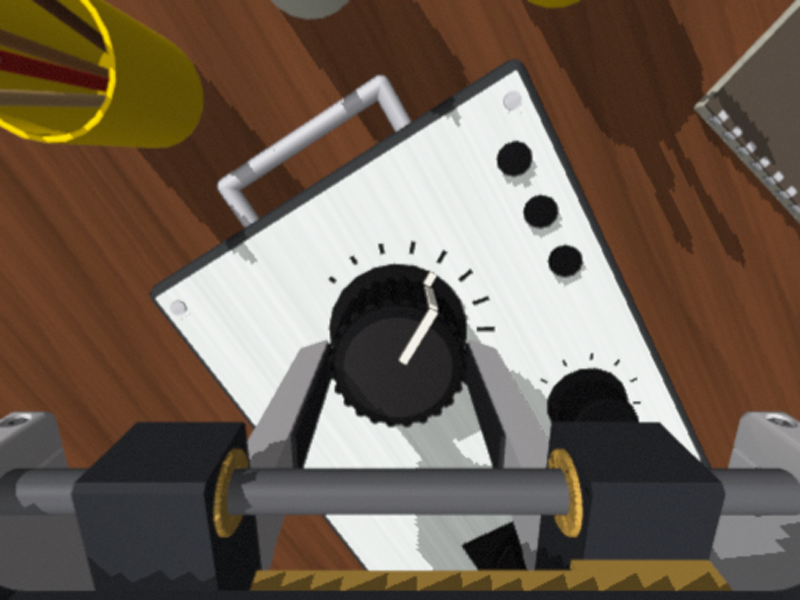

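The pointer is at the 5th mark (441,256), counted from the lowest at (332,280), which is four clicks up. Release and lift.

Call:
send_rows(series=[[0, 0, 0, 0, 0, 0, 1], [0, 0, 0, 0, 0, 0, 1], [0, 0, 0, 0, 0, 0, 1], [0, 0, 0, 0, 0, 0, 1], [0, 0, 0, 0, 0, 0, 1], [0, 0, 0, 0, 0, -0.03, 1], [0, 0, 0, 0, 0, -0.07, 1], [0, 0, 0, 0, 0, -0.11, 1]])

```text
time_s: 16.0
ee_pos: [0.5715, 0.1893, 0.2521]
eef_rot: [-3.141, 0.001, 1.05]
force: [0.1, 0.8, 0.2]
grip_width: 0.0942
```

Call:
send_rows(series=[[0, 0, 0, -0.02, 0, -0.03, 1], [0, 0, 0, -0.04, 0, -0.06, 1], [0, 0, 0, -0.06, 0, -0.08, 1], [0, 0, 0, -0.06, 0, -0.08, 1], [0, 0, 0, -0.06, 0, -0.08, 1]])

```text
time_s: 16.5
ee_pos: [0.542, 0.1375, 0.3305]
eef_rot: [-3.142, -0.0, 1.05]
force: [1.0, 1.0, -0.2]
grip_width: 0.094
```

Run:
```python
from h import *
row([.572,.1893,.3],1.05)
c=shot('wrist','w12')
cv2.imwrite('pics/w12b.png',cv2.resize(c['pixels'][:,:,::-1],(800,600),interpolation=cv2.INTER_CUBIC))
c=shot('scene','s12')
cv2.imwrite('pics/s12c.png',cv2.resize(c['pixels'][80:280,150:420,::-1],None,fx=2.9,fy=2.9))
a=load('scene0')['pixels'];
```

```text
row [-0.   -0.01 -0.03] [0.0599 0.0003 0.0305] | t 16.5 pos [0.542  0.1375 0.3305] rpy [-3.1416e+00 -1.0000e-04  1.0495e+00] F [ 1.   1.  -0.2] w 0.094 q [0.18 0.26 1.28 0.   1.6  0.7 ]
```

View pics/w12b.png

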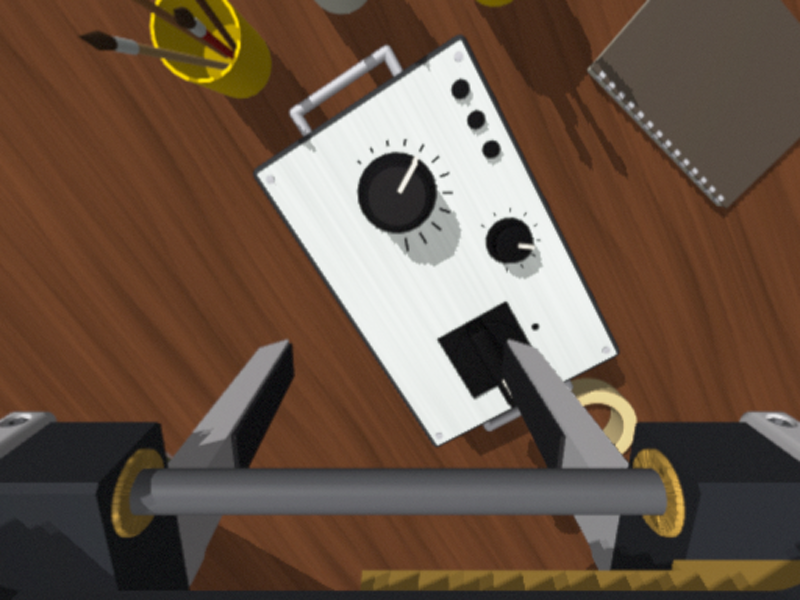

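View pics/s12c.png

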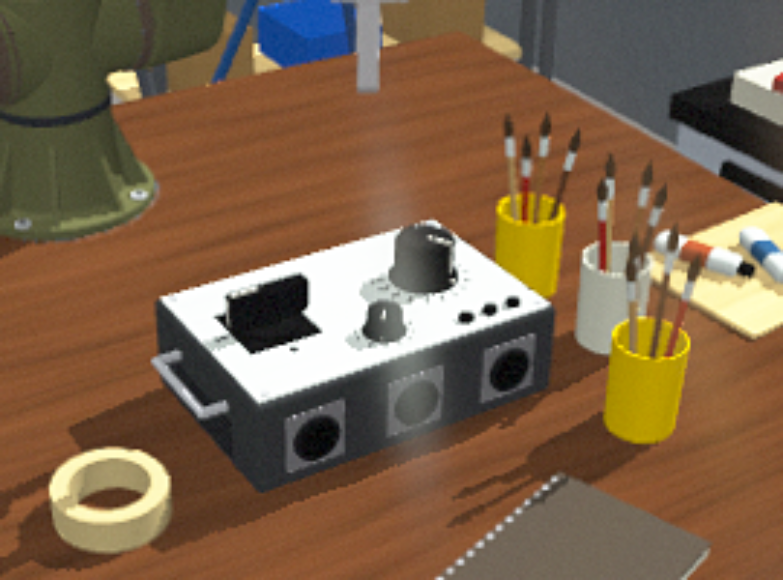

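Run:
```python
from h import *
c=load('w12'); F=lambda x,y:((x+.5)*.64-.5,(y+.5)*.64-.5)
def a(p,q,z):
    p0,p1=[atz(c,*F(*k),z) for k in (p,q)]; d=p1-p0; print(p0.round(4),p1.round(4),np.degrees(np.arctan2(d[1],d[0])))
a((400,192),(415,163),.156); a((519,246),(533,246),.135)
print(np.abs(load('s12')['pixels'].astype(int)-load('scene0')['pixels']).sum(2)[230:275,160:215].mean())
ctrl.hand_in()
```

```text
[0.5755 0.1913 0.156 ] [0.5967 0.2046 0.156 ] 32.16969834162504
[0.6425 0.0983 0.135 ] [0.6532 0.0922 0.135 ] -29.917326158063876
11.587474747474747
the job is handed in; nothing more can be done
```

The dimmer pack is set as asked, and I handed the job in at about 16.5 s of the 64 s allowed. The hand-in reports no verdict.

What I did, in order:
1. **Dial down:** the large dial started three clicks up. I turned it anticlockwise to its lowest stop and let go. The camera then put its pointer about 110.6° anticlockwise of the pack's +x, against 110° for the lowest mark.
2. **Mains on:** I turned the mains handle a quarter turn clockwise and let go. The picture afterwards showed its white-lined end towards the pack's -y, and the dial still at its lowest mark.
3. **Dial up:** I turned the large dial up four clicks, let go and lifted clear.

Last checks before handing in:
- **Large dial:** the pointer was on the 5th mark, about 79° up from the lowest against a target of 80°.
- **Mains handle:** it stayed on after the gripper let go.
- **Small dial:** its pointer read within about 1.5 mm of where it was at the start, which I put down to measuring error. The arm never touched it.
- **Brush pot and tape roll:** both looked upright and in place in the final picture. I did not measure the pot's position. A rough before-and-after picture comparison around the tape roll gave a small difference (11.6 on a 0–765 scale), which I took to be a change in the lighting but did not check.
- **Gripper:** it was open, well above the pack and touching nothing.

No check failed. One early disagreement was that the first estimates of the large dial's position differed by up to 5 mm. I settled it with the wrist camera before gripping.

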